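Stop the roller and hang up the mosaic hoop

ROBOT

A 6-joint arm with a two-finger parallel gripper is mounted at the origin on the work surface. World frame = base frame: x ahead of the robot, y to its left, z up, the work surface at z = 0. Lengths are in m, angles in degrees, forces in N, time in s.
With the tool pointing down it reaches from about 0.35 to 0.925 m from the base axis. Payload 6.4 kg.
Tool frame: the origin (TCP) lies at the very end of the fingers, on their centre line; the grasp point (between the pads) lies 19 mm behind it; z points along the fingers, y is the line along which they close (so a half turn about z gives the same grasp; the last joint's range is limited). The gripper opens to 85 mm and grips with 20 to 120 N. Pads are 22 mm wide; open, the fingers measure 114 mm over their backs; the gripper's body (76 mm by 85 mm) begins 54 mm behind the grasp point. The pads swing forward as they close: fully open they stand 13 mm farther back than shut.
Start: joints at [64.166, 14.043, 89.255, -0, 76.702, -9.975], TCP at [0.178, 0.625, 0.231] pointing down, gripper open.
Joint ranges: [-179.41, 179.41], [-58.25, 129.5], [7.25, 145.43], [-54.29, 234.29], [11.92, 165.04], [-157.13, 157.13]. Speed limits (degrees/s): [147.25, 147.25, 180, 180, 180, 180].

INTERFACE

Orientations are given as a 3x3 rotation matrix whose columns are the frame's x, y, z axes.
In Python, from cell import status, eyes, hand_in gives the robot as it stands.
- The arm moves only by the tool carry_out, never from a script. Its argument "plan" is a list of rows, each an object with "linear": the shift along the tool's x, y, z in cm, a list of three; "turn": the turn, a rotation vector about the tool's x, y, z in degrees, a list of three. A call has 1 to 10 rows; each row is the pose to reach, as a shift and turn from the pose commanded when the call began, along the tool's axes at that moment; what a row does not reach only later rows make up. A row lasts 1/10 s, in which the tool goes at most 50 mm and 8.59 degrees, less where a joint would pass 70% of its speed; a pose out of reach is approached as far as the arm can. A call with a gripper value outside its range is refused whole. "gripper" is the finger opening in cm, from 0 to 8.54, set as the call begins (left out, the last holds). The fingers move at their own pace and stop on an object; "newtons" is the grip in N (left out, the last holds). Time passes only in rows, so rows that repeat a pose let the fingers close. It gives the time, the measured TCP pose, the force, the opening and the grip force at its end, in the units of the state.
- status.read_state(): the state, without advancing time (a new reading comes with each control period).
- eyes.camera(name): name is "scene" or "top" or "wrist"; returns a dict with "color" (400x640x3 uint8, blue, green, red), "z_map" (400x640 float32, m along the optical axis (not along the pixel's ray), 0 where there is no reading), "camera_matrix" (3x3 intrinsics, pixels), "xyz" and "attitude" of the camera in the world; the wrist camera has in their place "mount" (4x4, takes a point from camera to tool coordinates, whose origin is the TCP and whose axes are the flange's). Camera axes: x right, y down, z forward; pixel columns grow to the right and rows downward; lengths in m; the calibration is good to about 2 mm. The wrist camera is an equidistant fisheye: a pixel r from the principal point sees the ray r / f radians off the axis. A picture is of the moment at which its call begins: read the wrist's pose just before it.
- hand_in(): hands the job in; it is judged then, once.
The state is a dict: "clock": time; "joints": joint angles; "joint_velocities": joint speeds; "joint_efforts": joint torques, N m; "tcp_pos": TCP position; "tool_rot": TCP orientation; "contact_force": force on the tool from outside, world axes, zero at the start; "moment": the same for the moment, N m; "gripper_width": finger opening in m; "grasp_force": force on a finger pad.
Only numpy, scipy, OpenCV 4.12 (cv2) and the standard library are available. Lean on these libraries where they do the work, as an engineer would, in place of code of your own. Each camera call takes 0.05 s, during which the arm holds its last target. There are 200 camera calls.

TASK

The roller cradle is still running at its middle speed: press the red stop key right down on the key bank, so that it latches and the speed key that is down pops up, before you move the hoop. Then take the mosaic hoop out of the roller cradle and hang it by its rim on the J-hook and let go of it, leaving the red key as the only one down. Do not drop the hoop, and do not knock over or push aside the other things on the table.

Things in the scene. Friction and masses are not known exactly. Their poses are not given: they have to be found in the camera images.
- console: key bank, fixed: grey housing 130 mm (x) by 190 mm (y), deck 60 mm high, ridge 28 mm deep and 80 mm high along its +x edge. Origin: centre of its underside; y along the row of keys, z up. Four keys in a row along y at 40 mm pitch, 12 mm to -x of the origin, order varies. Pressing any key far enough shifts a hidden spring latch that lets go the key that was down, which pops up.
- key_stop_top (a point): red key cap without bars, stop; top face 70 mm (console x) by 34 mm (console y), level, 18 mm above the deck when up. A press needs at most about 4 N, then meets a hard stop at 13 mm; from 11.2 mm on it stays down when let go. This point is the centre of its top face (it moves with the key).
- key_slow_top (a point): white key cap with one raised black bar across it, top face 70 mm by 34 mm, slow speed. This point is the centre of its top face (it moves with the key).
- key_mid_top (a point): white key cap with two raised black bars across it, top face 70 mm by 34 mm, middle speed. This point is the centre of its top face (it moves with the key). This key is down at the start.
- key_fast_top (a point): white key cap with three raised black bars across it, top face 70 mm by 34 mm, fast speed. This point is the centre of its top face (it moves with the key).
- key_stop (a joint): depth of the red stop key below its raised position, in m: 0 up, about 0.011 latched down, 0.013 at the bottom stop.
- key_slow (a joint): depth of the one-bar key below its raised position, in m: 0 up, about 0.011 latched down, 0.013 at the bottom stop.
- key_mid (a joint): depth of the two-bar key below its raised position, in m: 0 up, about 0.011 latched down, 0.013 at the bottom stop. Down at the start.
- key_fast (a joint): depth of the three-bar key below its raised position, in m: 0 up, about 0.011 latched down, 0.013 at the bottom stop.
- cradle: roller cradle, fixed: base 110 mm (x) by 200 mm (y), two blue cheeks along y, 140 mm long, 80 mm high, 21 mm apart, two rubber rollers between them, a grey motor box 56 mm high on the +x side. Origin: centre of its underside. The hoop stands upright between the cheeks on the rollers, axis along the cradle's x, centre 124 mm above the table; it lifts straight up.
- hoop: open ring faced with white, green and brown mosaic pieces: 180 mm outer diameter, 152 mm inner diameter, 18 mm wide along its axis, 0.22 to 0.41 kg, stiff, with flat side faces. Origin: its centre; x is its axis (level at the start), z up at the start.
- hook_stand: J-hook stand, fixed: dark base plate 12 mm high, reaching 50 mm to -x, 80 mm to +x and 50 mm to either side of the origin; post of 16 mm diameter at x = +50 mm, 250 mm high; from its top a level brass bar of 10 mm diameter runs to -x and turns up at its end into a tip at x = -45 mm. Origin: on the table under hook_seat; z up.
- hook_seat (a point): on top of the level bar of the J-hook, halfway between post and upturned tip, 250 mm above the table; axes as hook_stand. A hoop hung here has its plane across the bar and its centre 76 mm below this point.
- hook_tip (a point): top of the upturned tip of the J-hook, 278 mm above the table, 45 mm to -x of hook_seat.
- bottle: bystander: green bottle, 52 mm diameter, 220 mm high, origin at centre of its underside
- jar: bystander: brown jar with pale label and white cap, 60 mm diameter, 120 mm high, origin at centre of its underside
- cup: bystander: blue cup, 68 mm diameter, 90 mm high, origin at centre of its underside
- can: bystander: can with yellow label, 60 mm diameter, 150 mm high, origin at centre of its underside
- tile_box: bystander: glass box of white mosaic pieces, 90 by 100 by 70 mm high, origin at centre of its underside
- bowl: bystander: black rubber bowl, 100 mm diameter, 65 mm high, origin at centre of its underside
- hammer: bystander: hammer lying flat, 200 mm long along its x
- spatula: bystander: spatula lying flat, 200 mm long along its x

How it is judged (in metres and radians):
On the way, in this order (a step that is already met when the one before it is completed fails the run):
1. the red stop key is latched down and the speed keys are all up, with the hoop still in the cradle (value of joint key_stop above 0.009 m and value of joint each of key_slow, key_mid, key_fast below 0.003 m and z of hoop in the frame of cradle below 0.14 m), for 0.2 s.
2. the hoop is lifted clear out of the cradle (z of hoop in the frame of cradle above 0.16 m and contact force between hoop and cradle below 0.05 N), for 0.1 s.
At the end, for the whole second after the job is handed in: The hoop hangs by its rim on the level bar of the J-hook between post and tip, its centre 55 mm or more below the bar's top and within 95 mm of hook_seat, let go and almost still (under 0.05 m/s and 0.6 rad/s); the red key is down (over 9 mm) and the three white keys are up (under 3 mm) (value of joint key_stop above 0.009 m and value of joint each of key_slow, key_mid, key_fast below 0.003 m and contact force between hoop and hook_stand above 0.5 N and distance between hoop and hook_seat below 0.095 m and z of hoop in the frame of hook_seat below -0.055 m and x of hoop in the frame of hook_seat between -0.045 and 0.05 m and contact force between hoop and the fingers below 0.05 N and linear speed of hoop below 0.05 m/s and angular speed of hoop below 0.6 rad/s); the robot touches nothing.
It fails at once if the hoop was moved more than 30 mm before the stop key was down (distance of hoop from where it was at the start of the episode above 0.03 m and value of joint key_stop below 0.009 m).
It fails at once if the hoop was dropped on the table (height (world z) of hoop below 0.1 m).
It fails at once if a bystander was pushed more than 40 mm (distance of any of bottle, jar, cup, can, tile_box, bowl, hammer, spatula from where it was at the start of the episode above 0.04 m).
It fails at once if a standing bystander was tipped (angle between any of bottle, jar, cup, can, tile_box, bowl's own z axis and vertical above 0.5 rad).
It also fails if it takes over 72 s, if anything falls off the work surface, if the arm or the gripper's body presses on something with over 40 N, if the wrist force passes 120 N, or if a joint passes its speed limit or range.

## Working session

There is one attempt and no reset: what is moved stays moved. The work goes in short steps, Python scripts to look and compute and a tool call to move; the robot and the scene stay as the last step left them, time stands still between calls to the robot, and variables do not carry over. Pictures are saved under pics/ and viewed, at most 10 in all, crops included, and the job is handed in when it is done.

Besides the shell and the picture viewer there is one more tool, called after "Call:" as name(argument=value, ...), one argument or row to a line, values as JSON. carry_out: Moves the arm, as the interface text tells. Its arguments: {"type":"object","properties":{"plan":{"type":"array"},"gripper":{"type":"number"},"newtons":{"type":"number"}},"required":["plan"]}

```bash
mkdir -p pics; ls; cat > h.py <<'E'
import numpy as np, cv2
from cell import status, eyes, hand_in
def cloud(c):
    K=np.array(c["camera_matrix"]);z=c["z_map"];v,u=np.mgrid[:400,:640]
    p=np.stack([(u-K[0,2])/K[0,0]*z,(v-K[1,2])/K[1,1]*z,z],-1)
    R=np.array(c["attitude"])
    return p@R.T+np.array(c["xyz"])
E
python3 - <<'E'
from h import *
for n in("scene","top"):
    c=eyes.camera(n);cv2.imwrite(f"pics/{n}.png",c["color"]);np.savez(f"{n}.npz",p=cloud(c),c=c["color"],z=c["z_map"])
    print(n,c["xyz"],np.array(c["attitude"]).tolist(),c["camera_matrix"])
s=status.read_state();print(s["clock"],s["tcp_pos"],s["tool_rot"])
E
```

```text
pics
scene [ 1.4901772  -0.43174199  0.92412576] [[0.4217867308856952, 0.5332626965290753, -0.7332986091213439], [0.9064938896807336, -0.26505044841164904, 0.3286595316863301], [-0.019099257060215254, -0.8033549379242797, -0.595194138153615]] [[389.27950114   0.         321.80660357]
 [  0.         389.27950114 201.19336537]
 [  0.           0.           1.        ]]
top [ 0.33790173 -0.01166219  1.22579298] [[-0.0032192382983623666, -0.9808657889038586, 0.19465852322153657], [-0.999636007234975, 0.008370700392225696, 0.025647308128930672], [-0.02678599529782449, -0.19450510413085492, -0.980535708132524]] [[438.22105298   0.         326.16866323]
 [  0.         438.22105298 201.60896291]
 [  0.           0.           1.        ]]
0.1 [0.17740793 0.62481127 0.23027686] [[-9.61927778e-01  2.73302663e-01 -7.76884049e-04]
 [ 2.73303583e-01  9.61926545e-01 -1.57269779e-03]
 [ 3.17482895e-04 -1.72514688e-03 -9.99998462e-01]]
```

View pics/scene.png

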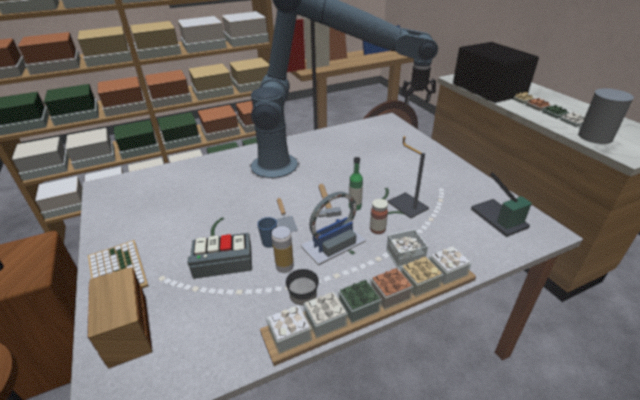

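View pics/top.png

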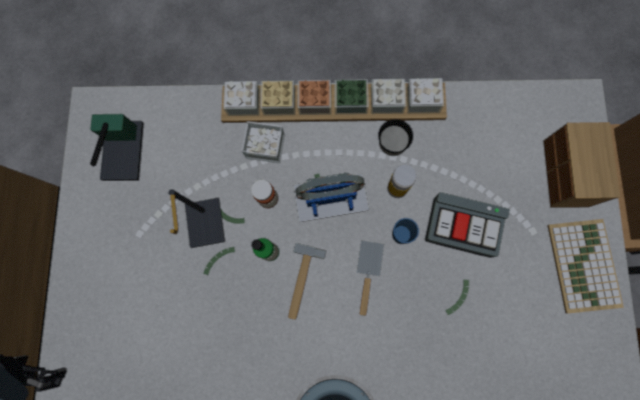

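The top view shows the red key at pixel (461,227), the hoop with its blue cheeks at (332,195), and the hook base at (205,222) with the brass bar near (174,212). The bottle is at (264,248), the jar at (264,192), the can at (401,180) and the cup at (404,231).

```bash
python3 - <<'E'
from h import *
def box(q,n):
    r=cv2.minAreaRect((q[:,:2]*1000).astype(np.float32)); print(n,len(q),"minrect",np.round(r[0],1),np.round(r[1],1),round(r[2],1),"med",q.mean(0).round(4),"z",np.percentile(q[:,2],[2,50,98]).round(3))
for n in("top","scene"):
    d=np.load(n+".npz");p=d["p"];c=d["c"].astype(int);ok=d["z"]>0
    B,G,R=c[...,0],c[...,1],c[...,2]
    W=ok&(p[...,2]>-.02)&(abs(p[...,1])<.62)&(p[...,0]>.15)&(p[...,0]<.8)
    X,Y,Z=p[...,0],p[...,1],p[...,2]
    print(n,"table z",np.median(Z[W]))
    box(p[W&(R>150)&(G<60)&(B<70)&(Y<-.2)&(Z>.05)],"red")
    con=W&(Y<-.18)&(Y>-.52)&(X>.25)&(X<.55)
    box(p[con&(Z>.045)&(Z<.095)],"console");box(p[con&(Z>.074)&(Z<.095)&(X>.3)],"hi")
    box(p[con&(Z>.055)&(Z<.1)&(R>150)&(G>150)],"white")
    h=W&(abs(Y)<.16)&(X>.36)&(X<.6)
    box(p[h&(Z>.1)&(Z<.25)&(Y>-.1)&(Y<.12)],"hoop");
    box(p[h&(Z>.19)&(Z<.23)&(Y>-.1)&(Y<.12)],"hooptop");
    box(p[h&(B>R+40)&(B>90)&(Z>.04)&(Y>-.1)],"blue")
    k=W&(Y>.2)&(Y<.45)&(X>.25)&(X<.6)
    box(p[k&(Z>.005)&(Z<.02)&(R<80)],"base")
    box(p[k&(Z>.225)],"bar");print(p[k&(Z>.225)][::6].round(3).tolist())
E
```

```text
top table z 0.000599835045800079<stdin>:3: RuntimeWarning: Mean of empty slice.
  ret = um.true_divide(
Traceback (most recent call last):
IndexError: index -1 is out of bounds for axis 0 with size 0
```

```bash
python3 - <<'E' 2>&1
from h import *
def box(q,n):
    if len(q)<4: print(n,len(q));return
    r=cv2.minAreaRect((q[:,:2]*1000).astype(np.float32)); print(n,len(q),"minrect",np.round(r[0],1),np.round(r[1],1),round(r[2],1),"mean",q.mean(0).round(4),"z",np.percentile(q[:,2],[2,50,98]).round(3))
d=np.load("top.npz")
for u,v in((461,227),(445,222),(330,187),(205,222),(174,212),(264,248),(404,231)): print(u,v,d["p"][v,u].round(3),d["c"][v,u])
for n in("top","scene"):
    d=np.load(n+".npz");p=d["p"];c=d["c"].astype(int);ok=d["z"]>0
    B,G,R=c[...,0],c[...,1],c[...,2]
    X,Y,Z=p[...,0],p[...,1],p[...,2]
    W=ok&(Z>-.02)&(abs(Y)<.62)&(X>.15)&(X<.8)
    box(p[W&(R>G+70)&(R>B+70)&(Y<-.18)&(Z>.05)],"red")
    con=W&(Y<-.18)&(Y>-.52)&(X>.25)&(X<.6)
    box(p[con&(Z>.045)&(Z<.095)],"console")
    box(p[con&(Z>.055)&(Z<.1)&(R>130)&(G>130)],"white")
    h=W&(abs(Y)<.16)&(X>.36)&(X<.6)&(Y>-.13)&(Y<.12)
    box(p[h&(Z>.1)&(Z<.25)],"hoop");box(p[h&(Z>.19)&(Z<.23)],"hooptop");
    box(p[h&(B>R+40)&(Z>.04)],"blue")
    k=W&(Y>.2)&(Y<.5)&(X>.25)&(X<.6)
    box(p[k&(Z>.005)&(Z<.02)&(R<90)],"base")
    box(p[k&(Z>.225)],"bar");print(p[k&(Z>.225)][::8].round(3).tolist())
    q=p[W&(Z>.09)&(Z<.235)]
    print("bottle-ish"); box(p[W&(G>R+25)&(G>B+25)&(Z>.1)],"bottle")
E
```

```text
461 227 [ 0.495 -0.335  0.078] [ 36  40 148]
445 222 [ 0.511 -0.297  0.063] [138 132 130]
330 187 [0.605 0.008 0.083] [101  58  29]
205 222 [0.523 0.362 0.012] [50 45 41]
174 212 [0.511 0.363 0.246] [ 49  95 115]
264 248 [0.435 0.167 0.165] [31 64 19]
404 231 [ 0.495 -0.197  0.004] [104  77  49]
red 330 minrect [ 498.6 -334.7] [33.1 69.3] 74.7 mean [ 0.498  -0.3343  0.0772] z [0.072 0.077 0.082]
console 3885 minrect [ 511.3 -314.9] [287.6 149.7] 82.2 mean [ 0.505  -0.3464  0.0697] z [0.052 0.072 0.086]
white 719 minrect [ 508.8 -358. ] [149.6  99.3] 75.8 mean [ 0.4921 -0.3624  0.074 ] z [0.063 0.076 0.082]
hoop 531 minrect [592.7   8.1] [ 19.9 177.2] 9.4 mean [0.5874 0.0207 0.1887] z [0.106 0.2   0.215]
hooptop 340 minrect [592.5   7.4] [ 19.4 120.3] 8.5 mean [0.5895 0.0142 0.2061] z [0.192 0.208 0.215]
blue 290 minrect [565.    6.7] [131.4  64.4] 84.6 mean [0.5739 0.0082 0.0723] z [0.054 0.077 0.084]
base 1506 minrect [504.  324.5] [218.7 170.9] 78.7 mean [0.5189 0.3616 0.0118] z [0.007 0.012 0.017]
bar 253 minrect [512.7 360.6] [106.   17.5] 13.4 mean [0.5148 0.3616 0.2502] z [0.23
[... 1395 characters left out ...]
2.8] [ 54.7 116.2] 26.4 mean [0.5807 0.012  0.0719] z [0.054 0.076 0.08 ]
base 450 minrect [529.3 362.3] [127.3  97.1] 8.4 mean [0.5334 0.359  0.01  ] z [0.006 0.01  0.014]
bar 112 minrect [516.3 360.2] [109.2  16.8] 11.6 mean [0.5198 0.3606 0.2467] z [0.228 0.246 0.274]
[[0.462, 0.355, 0.274], [0.474, 0.352, 0.268], [0.474, 0.349, 0.257], [0.474, 0.351, 0.244], [0.495, 0.353, 0.25], [0.501, 0.362, 0.246], [0.507, 0.353, 0.244], [0.52, 0.361, 0.244], [0.536, 0.366, 0.247], [0.54, 0.364, 0.241], [0.551, 0.365, 0.242], [0.564, 0.367, 0.245], [0.56, 0.363, 0.236], [0.565, 0.373, 0.232]]
bottle-ish
bottle 89 minrect [454.  169.9] [40.4 25. ] 58.9 mean [0.4546 0.171  0.145 ] z [0.131 0.144 0.161]
```

Call:
carry_out(
  plan=[
    {"linear": [0,0,-5],"turn": [0,0,8]},
    {"linear": [0,0,-10],"turn": [0,0,16]},
    {"linear": [-2.5,-3.7,-10],"turn": [0,0,24]},
    {"linear": [-5,-7.4,-10],"turn": [0,0,32]},
    {"linear": [-7.5,-11.1,-10],"turn": [0,0,40]},
    {"linear": [-10,-14.8,-10],"turn": [0,0,48]},
    {"linear": [-12.5,-18.5,-10],"turn": [0,0,56]},
    {"linear": [-15,-22.2,-10],"turn": [0,0,64]},
    {"linear": [-17.5,-25.9,-10],"turn": [0,0,72]},
    {"linear": [-20,-29.6,-10],"turn": [0,0,80]},
  ],
  gripper=0,
)

```text
clock: 1.1
tcp_pos: [0.289, 0.2842, 0.3309]
tool_rot: [[0.107, 0.994, -0.0], [0.994, -0.107, -0.0], [-0.0, -0.0, -1.0]]
contact_force: [0.3, -0.0, 0.1]
gripper_width: -0.0003
grasp_force: 0.0
```

```bash
cat >> h.py <<'E'
def go(target,yaw=None):
    s=status.read_state();R=np.array(s["tool_rot"]);p=np.array(s["tcp_pos"])
    print("clock",s["clock"],"tcp",p.round(4),"yaw_y",np.degrees(np.arctan2(R[1,1],R[0,1])).round(1),"z",R[:,2].round(3),"j",np.round(s["joints"],0),"F",np.round(s["contact_force"],1),"w",round(s["gripper_width"],4))
    if target is not None: print("cm in tool:",(R.T@(np.array(target)-p)*100).round(2))
E
python3 -c "
from h import *
go([.499,-.335,.2])"
```

```text
clock 1.1 tcp [0.289  0.2842 0.3309] yaw_y -6.1 z [-0. -0. -1.] j [ 28. -25. 115.  -0.  90.  35.] F [ 0.3 -0.   0.1] w -0.0003
cm in tool: [-59.31  27.51  13.1 ]
```

Call:
carry_out(
  plan=[
    {"linear": [-4.5,2.1,0],"turn": [0,0,5]},
    {"linear": [-9,4.2,0],"turn": [0,0,9]},
    {"linear": [-13.5,6.3,0],"turn": [0,0,9]},
    {"linear": [-18,8.3,0],"turn": [0,0,9]},
    {"linear": [-22.5,10.4,0],"turn": [0,0,9]},
    {"linear": [-27,12.5,0],"turn": [0,0,9]},
    {"linear": [-31.5,14.6,0],"turn": [0,0,9]},
    {"linear": [-36,16.7,0],"turn": [0,0,9]},
    {"linear": [-40.5,18.8,0],"turn": [0,0,9]},
    {"linear": [-45,20.9,0],"turn": [0,0,9]},
  ],
)

```text
clock: 2.1
tcp_pos: [0.4511, -0.1852, 0.3309]
tool_rot: [[0.257, 0.966, -0.0], [0.966, -0.257, 0.0], [0.0, -0.0, -1.0]]
contact_force: [1.1, 0.7, -0.1]
gripper_width: -0.0001
grasp_force: 0.0
```

```bash
python3 -c "
from h import *
go([.499,-.335,.15])"
```

```text
clock 2.1 tcp [ 0.4511 -0.1852  0.3309] yaw_y -14.9 z [-0.  0. -1.] j [-36. -12. 106.   0.  87. -21.] F [ 1.1  0.7 -0.1] w -0.0001
cm in tool: [-13.25   8.48  18.08]
```

Call:
carry_out(
  plan=[
    {"linear": [-3.3,2.1,0],"turn": [0,0,0]},
    {"linear": [-6.6,4.2,0],"turn": [0,0,0]},
    {"linear": [-10,6.4,2],"turn": [0,0,0]},
    {"linear": [-13.2,8.5,5],"turn": [0,0,0]},
    {"linear": [-13.2,8.5,10],"turn": [0,0,0]},
    {"linear": [-13.2,8.5,14],"turn": [0,0,0]},
    {"linear": [-13.2,8.5,18],"turn": [0,0,0]},
    {"linear": [-13.2,8.5,18],"turn": [0,0,0]},
  ],
)

```text
clock: 2.9
tcp_pos: [0.4958, -0.3292, 0.1441]
tool_rot: [[0.257, 0.966, -0.01], [0.966, -0.257, 0.01], [0.007, -0.012, -1.0]]
contact_force: [-0.6, 0.6, 0.7]
gripper_width: -0.0
grasp_force: 0.0
```

```bash
python3 -c "
from h import *
go([.499,-.335,.078])
c=eyes.camera('wrist');cv2.imwrite('pics/w1.png',c['color']);print(np.round(c['mount'],3),c['camera_matrix'])
c=eyes.camera('top');p=cloud(c);C=c['color'].astype(int)
m=(C[...,2]>C[...,1]+70)&(C[...,2]>C[...,0]+70)&(p[...,1]<-.2)&(p[...,2]>.05);print(m.sum(),p[m].mean(0))
"
```

```text
clock 2.9 tcp [ 0.4958 -0.3292  0.1441] yaw_y -14.9 z [-0.01  0.01 -1.  ] j [-44.  13. 101.  -0.  68. -30.] F [-0.6  0.6  0.7] w -0.0
cm in tool: [-0.52  0.54  6.6 ]
[[ 0.    -0.963 -0.27   0.069]
 [ 1.     0.     0.    -0.001]
 [-0.    -0.27   0.963 -0.142]
 [ 0.     0.     0.     1.   ]] [[309.70691629   0.         321.17243077]
 [  0.         309.70691629 203.4916118 ]
 [  0.           0.           1.        ]]
0 [nan nan nan]<string>:6: RuntimeWarning: Mean of empty slice.
  ret = um.true_divide(
```

View pics/w1.png

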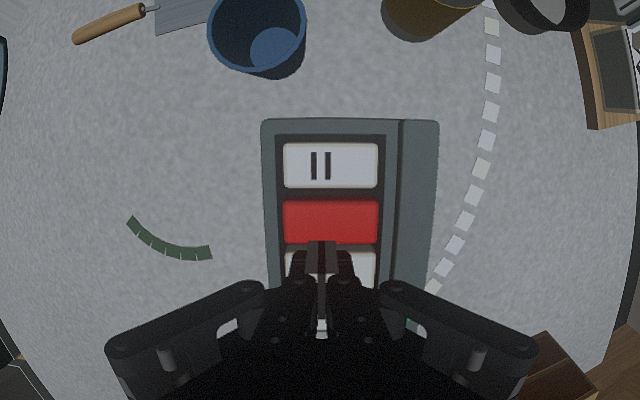

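The wrist view shows the red key centred at (331,222) and the fingertips just below it. That is about -0.4, +0.6 cm in tool x and y, which agrees with the top view.

Call:
carry_out(
  plan=[
    {"linear": [-0.4,0.5,3],"turn": [0,0,0]},
    {"linear": [-0.4,0.5,5],"turn": [0,0,0]},
    {"linear": [-0.4,0.5,6],"turn": [0,0,0]},
    {"linear": [-0.4,0.5,6.6],"turn": [0,0,0]},
    {"linear": [-0.4,0.5,7.0],"turn": [0,0,0]},
    {"linear": [-0.4,0.5,7.4],"turn": [0,0,0]},
    {"linear": [-0.4,0.5,7.6],"turn": [0,0,0]},
    {"linear": [-0.4,0.5,7.7],"turn": [0,0,0]},
    {"linear": [-0.4,0.5,7.7],"turn": [0,0,0]},
  ],
)

```text
clock: 3.9
tcp_pos: [0.5038, -0.3381, 0.075]
tool_rot: [[0.256, 0.967, 0.001], [0.967, -0.256, -0.001], [-0.001, 0.002, -1.0]]
contact_force: [1.1, -0.1, 2.1]
gripper_width: -0.0001
grasp_force: 0.8
```

Call:
carry_out(
  plan=[
    {"linear": [0.2,-0.4,0.3],"turn": [0,0,0]},
    {"linear": [0.2,-0.4,0.6],"turn": [0,0,0]},
    {"linear": [0.2,-0.4,0.8],"turn": [0,0,0]},
    {"linear": [0.2,-0.4,0.9],"turn": [0,0,0]},
    {"linear": [0.2,-0.4,1.0],"turn": [0,0,0]},
    {"linear": [0.2,-0.4,1.0],"turn": [0,0,0]},
  ],
)

```text
clock: 4.5
tcp_pos: [0.4994, -0.3343, 0.0649]
tool_rot: [[0.256, 0.967, -0.002], [0.967, -0.256, 0.002], [0.001, -0.002, -1.0]]
contact_force: [-3.9, 3.8, 9.8]
gripper_width: 0.0002
grasp_force: 4.3
```

Call:
carry_out(
  plan=[
    {"linear": [0,0,0.1],"turn": [0,0,0]},
    {"linear": [0,0,0.15],"turn": [0,0,0]},
    {"linear": [0,0,0.15],"turn": [0,0,0]},
  ],
)

```text
clock: 4.8
tcp_pos: [0.4995, -0.3343, 0.0647]
tool_rot: [[0.256, 0.967, -0.002], [0.967, -0.256, 0.002], [0.001, -0.003, -1.0]]
contact_force: [-6.1, 5.9, 16.5]
gripper_width: -0.0001
grasp_force: 8.3
```

Hard stop reached (16.5 N with no further travel), so I'll go up and check the keys from a distance.

Call:
carry_out(
  plan=[
    {"linear": [0,0,-4],"turn": [0,0,0]},
    {"linear": [0,0,-8],"turn": [0,0,0]},
    {"linear": [3,0,-12],"turn": [0,0,-6]},
    {"linear": [6,0,-16],"turn": [0,0,-12]},
    {"linear": [9,0,-20],"turn": [0,0,-18]},
    {"linear": [12,0,-24],"turn": [0,0,-24]},
    {"linear": [15,0,-27],"turn": [0,0,-24]},
    {"linear": [18,0,-27],"turn": [0,0,-24]},
    {"linear": [18,0,-27],"turn": [0,0,-24]},
  ],
  gripper=4.5,
)

```text
clock: 5.7
tcp_pos: [0.5467, -0.158, 0.3338]
tool_rot: [[-0.163, 0.987, 0.002], [0.987, 0.163, 0.0], [-0.0, 0.002, -1.0]]
contact_force: [-0.8, -0.5, -0.6]
gripper_width: 0.0452
grasp_force: 0.0
```

```bash
python3 -c "
from h import *
go([.5925,.0075,.32])
c=eyes.camera('top');p=cloud(c);C=c['color']
q=np.hstack([C[180:270,400:530]]);cv2.imwrite('pics/t2.png',cv2.resize(q,None,fx=5,fy=5,interpolation=3))
a=np.radians(-15);ex=np.array([np.cos(a),np.sin(a)]);ey=np.array([-ex[1],ex[0]])
d=p[...,:2]-np.array([.499,-.335])
for k in(-2,-1,0,1,2):
  m=(abs(d@ex)<.025)&(abs(d@ey-.04*k)<.012)&(p[...,2]>.04);print(k,m.sum(),np.median(p[m][:,2]) if m.any() else '',C[m].mean(0) if m.any() else '')
"
```

```text
clock 5.7 tcp [ 0.5467 -0.158   0.3338] yaw_y 9.4 z [ 0.002  0.    -1.   ] j [-28.  -1.  95.   0.  86. -37.] F [-0.8 -0.5 -0.6] w 0.0452
cm in tool: [15.58  7.21  1.39]
-2 179 0.07754880781365925 [161.60335196 156.0726257  152.74860335]
-1 174 0.0777377795335834 [149.03448276 143.60344828 140.50574713]
0 172 0.06668476055152095 [ 38.56976744  43.33139535 156.29651163]
1 77 0.07768223951082587 [150.88311688 145.1038961  141.49350649]
2 0
```

View pics/t2.png

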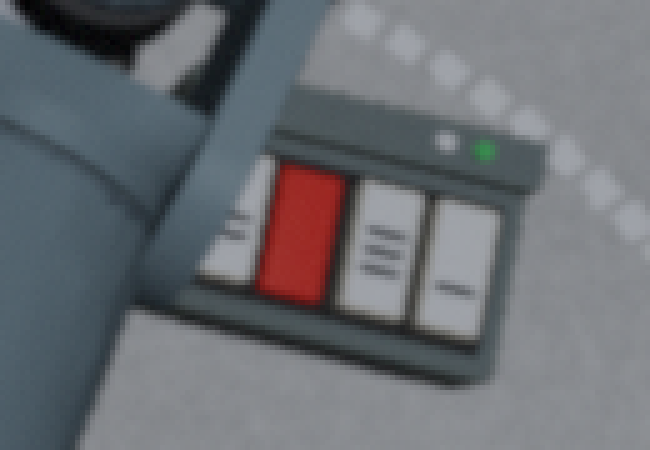

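The red key is down (at z 66.7 mm, pixel (302,235)). The one-, two- and three-bar keys are all up at 77.7 mm. Next I'll approach the hoop with a 30° tilt, so the fingers will miss the bar later.

Call:
carry_out(
  plan=[
    {"linear": [2,2,1],"turn": [0,6,0]},
    {"linear": [4,4,2],"turn": [0,12,0]},
    {"linear": [6,6,3.5],"turn": [0,18,0]},
    {"linear": [8.3,7.2,5],"turn": [0,24,0]},
    {"linear": [8.3,7.2,7],"turn": [0,30,0]},
    {"linear": [8.3,7.2,8.3],"turn": [0,30,0]},
    {"linear": [8.3,7.2,8.3],"turn": [0,30,0]},
  ],
)

```text
clock: 6.45
tcp_pos: [0.6024, -0.0679, 0.2462]
tool_rot: [[-0.133, 0.988, -0.084], [0.855, 0.157, 0.495], [0.502, -0.006, -0.865]]
contact_force: [0.3, -0.0, -0.8]
gripper_width: 0.045
grasp_force: 0.0
```

```bash
python3 -c "
from h import *
go([.5976,-.0251,.1812])
s=status.read_state();c=eyes.camera('wrist');cv2.imwrite('pics/w2.png',c['color'])
K=np.array(c['camera_matrix']);z=c['z_map'];v,u=np.mgrid[:400,:640]
a=np.stack([u-K[0,2],v-K[1,2]],-1)/K[0,0];r=np.linalg.norm(a,axis=-1);k=np.tan(r)/np.maximum(r,1e-9)
P=np.stack([a[...,0]*k*z,a[...,1]*k*z,z],-1);M=np.array(c['mount']);T=P@M[:3,:3].T+M[:3,3]
W=T@np.array(s['tool_rot']).T+np.array(s['tcp_pos'])
m=(z>0)&(r<1.2)&(W[...,2]>.14)&(W[...,2]<.23)&(abs(W[...,1]-.01)<.11)&(abs(W[...,0]-.6)<.05)&(T[...,2]>.03)
q=W[m];print(len(q));b=cv2.minAreaRect((q[:,:2]*1000).astype(np.float32));print(b,q[:,2].max())
for y0 in np.arange(-.08,.1,.02):
  t=q[abs(q[:,1]-y0)<.008]
  if len(t)>5: print(round(y0,2),len(t),np.percentile(t[:,0],[3,50,97]).round(4),np.percentile(t[:,2],98).round(4))
"
```

```text
clock 6.45 tcp [ 0.6024 -0.0679  0.2462] yaw_y 9.0 z [-0.084  0.495 -0.865] j [-27.  15.  90.  24.  94. -39.] F [ 0.3 -0.  -0.8] w 0.045
cm in tool: [0.46 0.24 7.78]
4922
((594.7051391601562, -0.5779876708984375), (18.940248489379883, 157.86297607421875), 9.358016967773438) 0.2144706570849768
-0.08 176 [0.5986 0.606  0.6148] 0.1617
-0.06 602 [0.596  0.6045 0.6133] 0.1885
-0.04 716 [0.5919 0.6009 0.6096] 0.2033
-0.02 721 [0.5886 0.5977 0.6066] 0.2109
0.0 638 [0.5855 0.5945 0.6035] 0.2137
0.02 510 [0.5823 0.5914 0.6002] 0.2136
0.04 341 [0.5794 0.5883 0.5966] 0.2103
0.06 189 [0.5768 0.5854 0.5936] 0.2014
0.08 28 [0.5746 0.5844 0.5905] 0.1865
```

View pics/w2.png

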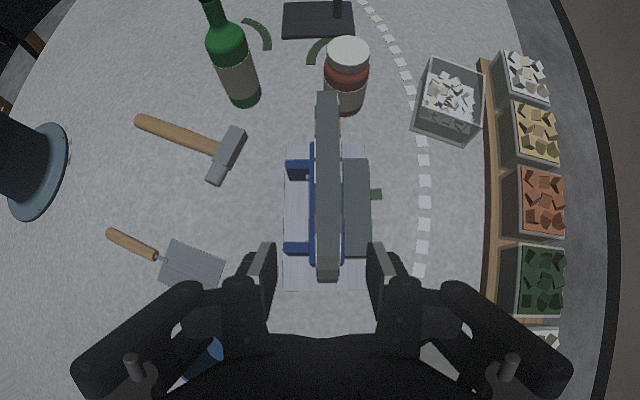

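The wrist view shows the hoop rim running from (327,95) to (327,275), centred between the fingertips at (262,270) and (380,270). I'll advance along the tool.

Call:
carry_out(
  plan=[
    {"linear": [0.2,0.2,2],"turn": [0,0,0]},
    {"linear": [0.3,0.2,4],"turn": [0,0,0]},
    {"linear": [0.4,0.2,6],"turn": [0,0,0]},
    {"linear": [0.4,0.2,7.7],"turn": [0,0,0]},
    {"linear": [0.4,0.2,7.7],"turn": [0,0,0]},
    {"linear": [0.4,0.2,7.7],"turn": [0,0,0]},
  ],
)

```text
clock: 7.1
tcp_pos: [0.5996, -0.0257, 0.1861]
tool_rot: [[-0.139, 0.987, -0.078], [0.855, 0.159, 0.493], [0.499, 0.001, -0.867]]
contact_force: [0.1, 0.5, 0.4]
gripper_width: 0.0451
grasp_force: 0.0
```

```bash
python3 -c "
from h import *
go([.5985,-.0251,.1812])"
```

```text
clock 7.1 tcp [ 0.5996 -0.0257  0.1861] yaw_y 9.2 z [-0.078  0.493 -0.867] j [-24.  17.  94.  25.  86. -39.] F [0.1 0.5 0.4] w 0.0451
cm in tool: [-0.18 -0.1   0.46]
```

Call:
carry_out(
  plan=[
    {"linear": [-0.1,-0.1,0.4],"turn": [0,0,0]},
    {"linear": [-0.1,-0.1,0.4],"turn": [0,0,0]},
    {"linear": [-0.1,-0.1,0.4],"turn": [0,0,0]},
    {"linear": [-0.1,-0.1,0.4],"turn": [0,0,0]},
    {"linear": [-0.1,-0.1,0.4],"turn": [0,0,0]},
    {"linear": [-0.1,-0.1,0.4],"turn": [0,0,0]},
    {"linear": [-0.1,-0.1,0.4],"turn": [0,0,0]},
    {"linear": [-0.1,-0.1,0.4],"turn": [0,0,0]},
  ],
  gripper=0.5,
  newtons=80,
)

```text
clock: 7.9
tcp_pos: [0.5985, -0.025, 0.1818]
tool_rot: [[-0.138, 0.987, -0.078], [0.855, 0.159, 0.493], [0.499, 0.001, -0.866]]
contact_force: [0.2, -3.5, 5.3]
gripper_width: 0.0165
grasp_force: 78.9
```

Call:
carry_out(
  plan=[
    {"linear": [0.5,0,-0.87],"turn": [0,0,0]},
    {"linear": [1.5,0,-2.6],"turn": [0,0,0]},
    {"linear": [2.5,0,-4.33],"turn": [0,0,0]},
    {"linear": [3.5,0,-6.06],"turn": [0,0,0]},
    {"linear": [5,0,-8.66],"turn": [0,0,0]},
    {"linear": [6.5,0,-11.26],"turn": [0,0,0]},
    {"linear": [8,0,-13.86],"turn": [0,0,0]},
    {"linear": [9.5,0,-16.45],"turn": [0,0,0]},
    {"linear": [10.5,0,-18.2],"turn": [0,0,0]},
    {"linear": [10.5,0,-18.2],"turn": [0,0,0]},
  ],
)

```text
clock: 8.9
tcp_pos: [0.5986, -0.0246, 0.3941]
tool_rot: [[-0.14, 0.987, -0.076], [0.856, 0.159, 0.492], [0.498, 0.004, -0.867]]
contact_force: [-0.3, -0.2, -1.5]
gripper_width: 0.0164
grasp_force: 78.4
```

```bash
python3 -c "
from h import *
go([.419+.0051,.345-.0326,.3918])
c=eyes.camera('scene');q=c['color'][60:280,240:460];cv2.imwrite('pics/s3.png',cv2.resize(q,None,fx=2.5,fy=2.5))
c=eyes.camera('top');p=cloud(c);m=(abs(p[...,0]-.593)<.04)&(abs(p[...,1]-.05)<.09)&(p[...,2]>.22)&(p[...,1]>.01)&(p[...,2]<.45)
q=p[m];print(len(q));print(cv2.minAreaRect((q[:,:2]*1000).astype(np.float32)) if len(q) else '',q[:,2].max())
"
```

```text
clock 8.9 tcp [ 0.5986 -0.0246  0.3941] yaw_y 9.2 z [-0.076  0.492 -0.867] j [-24.   8.  83.  26. 105. -30.] F [-0.3 -0.2 -1.5] w 0.0164
cm in tool: [ 31.18 -11.85  18.1 ]
809
((584.4019775390625, 53.06949996948242), (19.982574462890625, 86.95075988769531), 9.650823593139648) 0.4268917499757293
```

View pics/s3.png

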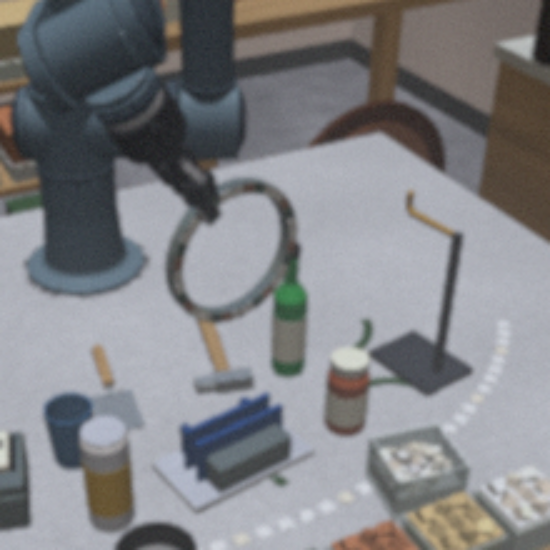

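The hoop is out of the cradle and held upright, near (232,250) in the crop. The hook tip is at (410,200) and its bar is clear. I'll carry the hoop to a point in front of the tip.

Call:
carry_out(
  plan=[
    {"linear": [1.6,-0.6,0.9],"turn": [0,0,0]},
    {"linear": [4.7,-1.8,2.7],"turn": [0,0,0]},
    {"linear": [8.4,-3.2,4.9],"turn": [0,0,0]},
    {"linear": [12.2,-4.6,7.1],"turn": [0,0,0]},
    {"linear": [15.9,-6.0,9.2],"turn": [0,0,0]},
    {"linear": [19.6,-7.5,11.4],"turn": [0,0,0]},
    {"linear": [23.4,-8.9,13.6],"turn": [0,0,0]},
    {"linear": [27.1,-10.3,15.7],"turn": [0,0,0]},
    {"linear": [29.9,-11.4,17.4],"turn": [0,0,0]},
    {"linear": [31.2,-11.9,18.1],"turn": [0,0,0]},
  ],
)

```text
clock: 10.0
tcp_pos: [0.4203, 0.3144, 0.3876]
tool_rot: [[-0.138, 0.987, -0.086], [0.855, 0.162, 0.492], [0.5, -0.005, -0.866]]
contact_force: [0.1, 0.5, -3.1]
gripper_width: 0.0165
grasp_force: 78.4
```

```bash
python3 -c "
from h import *
go([.424,.312,.322])
c=eyes.camera('top');p=cloud(c)
m=(p[...,0]>.45)&(p[...,0]<.58)&(abs(p[...,1]-.362)<.03)&(p[...,2]>.235)&(p[...,2]<.3);q=p[m];print('bar',len(q),cv2.minAreaRect((q[:,:2]*1000).astype(np.float32)))
for x0 in np.arange(.46,.58,.01):
  t=q[abs(q[:,0]-x0)<.005]
  if len(t)>3:print(x0.round(2),len(t),t.mean(0).round(4),t[:,2].max().round(3))
m=(abs(p[...,0]-.419)<.05)&(p[...,1]>.35)&(p[...,1]<.46)&(p[...,2]>.24)&(p[...,2]<.45);q=p[m]
if len(q)>5: print('hoop',len(q),cv2.minAreaRect((q[:,:2]*1000).astype(np.float32)),q[:,2].max())
"
```

```text
clock 10.0 tcp [0.4203 0.3144 0.3876] yaw_y 9.3 z [-0.086  0.492 -0.866] j [ 10. -14. 105.  30.  89.   0.] F [ 0.1  0.5 -3.1] w 0.0165
cm in tool: [-3.54  0.36  5.53]
bar 4 ((564.5675048828125, 370.88800048828125), (7.802163124084473, 0.17117363214492798), 86.08267974853516)
0.56 4 [0.5646 0.371  0.2489] 0.25
hoop 585 ((406.5870361328125, 390.92340087890625), (19.12567901611328, 84.83525085449219), 9.19731330871582) 0.42241476748890183
```

Call:
carry_out(
  plan=[
    {"linear": [-0.5,0,0.87],"turn": [0,0,0]},
    {"linear": [-1.5,0,2.6],"turn": [0,0,0]},
    {"linear": [-2.5,0,4.3],"turn": [0,0,0]},
    {"linear": [-3.3,0,5.7],"turn": [0,0,0]},
    {"linear": [-3.6,0,6.2],"turn": [0,0,0]},
    {"linear": [-3.6,0,6.2],"turn": [0,0,0]},
  ],
)

```text
clock: 10.65
tcp_pos: [0.423, 0.3118, 0.3171]
tool_rot: [[-0.135, 0.987, -0.082], [0.855, 0.158, 0.493], [0.5, -0.003, -0.866]]
contact_force: [-0.2, 0.6, -1.4]
gripper_width: 0.0165
grasp_force: 78.4
```

```bash
python3 -c "
from h import *
go([.5137,.3284,.316])
c=eyes.camera('scene');q=c['color'][80:260,300:480];cv2.imwrite('pics/s4.png',cv2.resize(q,None,fx=3,fy=3))
p=cloud(c);B=c['color'].astype(int)
m=(abs(p[...,0]-.51)<.07)&(abs(p[...,1]-.362)<.05)&(p[...,2]>.225)&(p[...,2]<.3)&(p[...,0]>.45);q=p[m];print(len(q))
for x0 in np.arange(.45,.58,.01):
  t=q[abs(q[:,0]-x0)<.005]
  if len(t)>2:print(x0.round(2),len(t),t.mean(0).round(4),t[:,2].max().round(3))
m=(abs(p[...,0]-.415)<.05)&(abs(p[...,1]-.347)<.11)&(p[...,2]>.15)&(p[...,2]<.325);q=p[m]
print('hoop',len(q),cv2.minAreaRect((q[:,:2]*1000).astype(np.float32)))
"
```

```text
clock 10.65 tcp [0.423  0.3118 0.3171] yaw_y 9.1 z [-0.082  0.493 -0.866] j [  9. -12. 110.  30.  83.  -4.] F [-0.2  0.6 -1.4] w 0.0165
cm in tool: [0.13 9.22 0.17]
113
0.46 4 [0.4642 0.3523 0.2665] 0.274
0.47 20 [0.4704 0.3519 0.2592] 0.276
0.48 8 [0.4798 0.3541 0.2477] 0.269
0.49 7 [0.4905 0.3555 0.2452] 0.25
0.5 8 [0.5002 0.358  0.245 ] 0.248
0.51 6 [0.5103 0.3585 0.2458] 0.25
0.52 7 [0.5198 0.3612 0.245 ] 0.249
0.53 5 [0.5306 0.3618 0.2458] 0.251
0.54 7 [0.54   0.3633 0.2465] 0.25
0.55 7 [0.5505 0.3659 0.2466] 0.25
0.56 19 [0.5611 0.3671 0.2387] 0.248
0.57 15 [0.5674 0.3694 0.2394] 0.251
hoop 507 ((436.78448486328125, 343.1845397949219), (59.323631286621094, 180.9871368408203), 8.730838775634766)
```

View pics/s4.png

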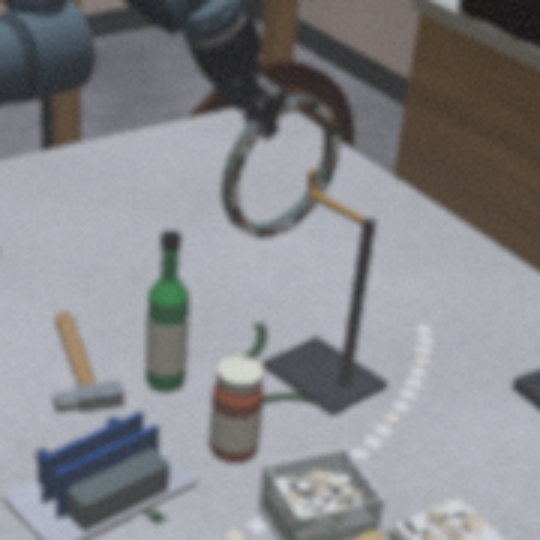

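The scene view shows the hook tip at (313,180), inside the hoop's opening and just behind its plane. Next I'll advance along the bar.

Call:
carry_out(
  plan=[
    {"linear": [0,0.5,0],"turn": [0,0,0]},
    {"linear": [0,1.5,0],"turn": [0,0,0]},
    {"linear": [0,3,0],"turn": [0,0,0]},
    {"linear": [0,4.5,0],"turn": [0,0,0]},
    {"linear": [0,6,0],"turn": [0,0,0]},
    {"linear": [0,7.5,0],"turn": [0,0,0]},
    {"linear": [0.1,8.7,0],"turn": [0,0,0]},
    {"linear": [0.1,9.2,0],"turn": [0,0,0]},
    {"linear": [0.1,9.2,0],"turn": [0,0,0]},
  ],
)

```text
clock: 11.6
tcp_pos: [0.5146, 0.3279, 0.3194]
tool_rot: [[-0.138, 0.987, -0.079], [0.855, 0.159, 0.494], [0.5, 0.0, -0.866]]
contact_force: [0.5, 0.8, -1.7]
gripper_width: 0.0164
grasp_force: 78.5
```

```bash
python3 -c "
from h import *
go([.5137,.3284,.236])
"
```

```text
clock 11.6 tcp [0.5146 0.3279 0.3194] yaw_y 9.1 z [-0.079  0.494 -0.866] j [ 9.  1. 98. 30. 82. -4.] F [ 0.5  0.8 -1.7] w 0.0164
cm in tool: [-4.11 -0.08  7.25]
```

Call:
carry_out(
  plan=[
    {"linear": [-0.5,0,0.87],"turn": [0,0,0]},
    {"linear": [-1.5,0,2.6],"turn": [0,0,0]},
    {"linear": [-2.5,0,4.33],"turn": [0,0,0]},
    {"linear": [-3.3,0,5.72],"turn": [0,0,0]},
    {"linear": [-3.8,0,6.58],"turn": [0,0,0]},
    {"linear": [-4.1,0,7.1],"turn": [0,0,0]},
    {"linear": [-4.2,0,7.27],"turn": [0,0,0]},
    {"linear": [-4.25,0,7.36],"turn": [0,0,0]},
    {"linear": [-4.25,0,7.36],"turn": [0,0,0]},
  ],
)

```text
clock: 12.5
tcp_pos: [0.5144, 0.3279, 0.2351]
tool_rot: [[-0.138, 0.987, -0.078], [0.855, 0.159, 0.494], [0.5, 0.001, -0.866]]
contact_force: [-0.8, -0.4, -2.4]
gripper_width: 0.0164
grasp_force: 78.4
```

Call:
carry_out(
  plan=[
    {"linear": [-0.1,0,0.17],"turn": [0,0,0]},
    {"linear": [-0.15,0,0.26],"turn": [0,0,0]},
    {"linear": [-0.2,0,0.35],"turn": [0,0,0]},
    {"linear": [-0.2,0,0.35],"turn": [0,0,0]},
  ],
)

```text
clock: 12.9
tcp_pos: [0.5144, 0.328, 0.2316]
tool_rot: [[-0.138, 0.987, -0.079], [0.854, 0.159, 0.495], [0.501, 0.001, -0.866]]
contact_force: [-0.8, -3.2, 3.7]
gripper_width: 0.0167
grasp_force: 79.3
```

The upward force shows the rim resting on the bar, so I'll release it.

Call:
carry_out(
  plan=[
    {"linear": [0,0,0],"turn": [0,0,0]},
    {"linear": [0,0,0],"turn": [0,0,0]},
    {"linear": [0,0,0],"turn": [0,0,0]},
    {"linear": [0,0,0],"turn": [0,0,0]},
    {"linear": [0,0,0],"turn": [0,0,0]},
    {"linear": [0,0,0],"turn": [0,0,0]},
  ],
  gripper=4.5,
  newtons=20,
)

```text
clock: 13.5
tcp_pos: [0.514, 0.3279, 0.2302]
tool_rot: [[-0.138, 0.987, -0.079], [0.855, 0.159, 0.494], [0.5, -0.0, -0.866]]
contact_force: [-0.5, 0.2, -0.3]
gripper_width: 0.0452
grasp_force: 0.0
```

```bash
python3 -c "
from h import *
go(None)
c=eyes.camera('scene');q=c['color'][80:260,300:480];cv2.imwrite('pics/s5.png',cv2.resize(q,None,fx=3,fy=3))
"
```

```text
clock 13.5 tcp [0.514  0.3279 0.2302] yaw_y 9.1 z [-0.079  0.494 -0.866] j [  9.   6. 103.  31.  74.  -9.] F [-0.5  0.2 -0.3] w 0.0452
```

View pics/s5.png

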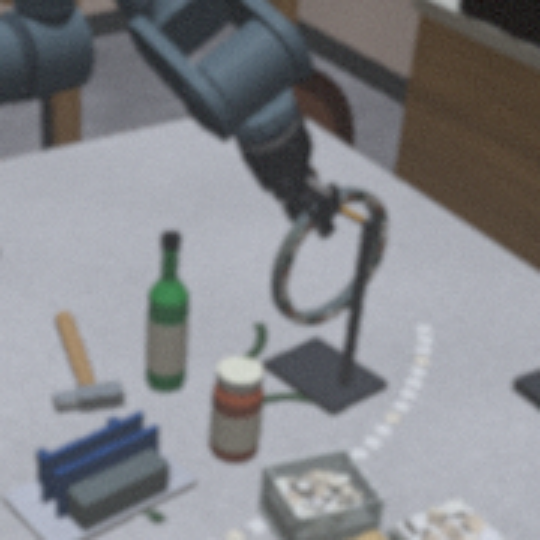

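The hoop hangs on the bar near (330,255), with the fingers open around its rim at (322,215). I'll back out along the tool axis.

Call:
carry_out(
  plan=[
    {"linear": [0,0,-1],"turn": [0,0,0]},
    {"linear": [0,0,-2.5],"turn": [0,0,0]},
    {"linear": [0,0,-4],"turn": [0,0,0]},
    {"linear": [0,0,-6],"turn": [0,0,0]},
    {"linear": [0,0,-8],"turn": [0,0,0]},
    {"linear": [0,0,-10],"turn": [0,0,0]},
    {"linear": [0,0,-13],"turn": [0,0,0]},
    {"linear": [0,0,-16],"turn": [0,0,0]},
    {"linear": [0,0,-18],"turn": [0,0,0]},
    {"linear": [0,0,-18],"turn": [0,0,0]},
  ],
)

```text
clock: 14.55
tcp_pos: [0.5299, 0.2376, 0.3909]
tool_rot: [[-0.14, 0.988, -0.072], [0.855, 0.157, 0.494], [0.499, 0.008, -0.867]]
contact_force: [0.5, 1.0, 0.7]
gripper_width: 0.0446
grasp_force: 0.0
```

Call:
carry_out(
  plan=[
    {"linear": [0,0,0],"turn": [0,0,0]},
    {"linear": [0,0,0],"turn": [0,0,0]},
    {"linear": [0,0,0],"turn": [0,0,0]},
    {"linear": [0,0,0],"turn": [0,0,0]},
    {"linear": [0,0,0],"turn": [0,0,0]},
    {"linear": [0,0,0],"turn": [0,0,0]},
    {"linear": [0,0,0],"turn": [0,0,0]},
    {"linear": [0,0,0],"turn": [0,0,0]},
    {"linear": [0,0,0],"turn": [0,0,0]},
    {"linear": [0,0,0],"turn": [0,0,0]},
  ],
)

```text
clock: 15.55
tcp_pos: [0.5283, 0.239, 0.3862]
tool_rot: [[-0.138, 0.987, -0.079], [0.855, 0.159, 0.494], [0.5, 0.0, -0.866]]
contact_force: [0.6, 0.4, 0.6]
gripper_width: 0.045
grasp_force: 0.0
```

Call:
carry_out(
  plan=[
    {"linear": [0,0,0],"turn": [0,0,0]},
    {"linear": [0,0,0],"turn": [0,0,0]},
    {"linear": [0,0,0],"turn": [0,0,0]},
    {"linear": [0,0,0],"turn": [0,0,0]},
    {"linear": [0,0,0],"turn": [0,0,0]},
    {"linear": [0,0,0],"turn": [0,0,0]},
    {"linear": [0,0,0],"turn": [0,0,0]},
    {"linear": [0,0,0],"turn": [0,0,0]},
    {"linear": [0,0,0],"turn": [0,0,0]},
    {"linear": [0,0,0],"turn": [0,0,0]},
  ],
)

```text
clock: 16.55
tcp_pos: [0.5283, 0.239, 0.3862]
tool_rot: [[-0.138, 0.987, -0.079], [0.855, 0.159, 0.494], [0.5, -0.0, -0.866]]
contact_force: [-0.0, -0.0, 0.6]
gripper_width: 0.0451
grasp_force: 0.0
```

```bash
python3 -c "
from h import *
go(None)
def loc(p): 
  m=(abs(p[...,0]-.51)<.045)&(abs(p[...,1]-.361)<.12)&(p[...,2]>.07)&(p[...,2]<.235);q=p[m];return len(q),q.mean(0),q[:,1].min(),q[:,1].max()
for i in range(3):
  c=eyes.camera('scene');print(loc(cloud(c)))
q=c['color'][60:280,180:480];cv2.imwrite('pics/s6.png',cv2.resize(q,None,fx=2.5,fy=2.5))
"
```

```text
clock 16.55 tcp [0.5283 0.239  0.3862] yaw_y 9.1 z [-0.079  0.494 -0.866] j [ 0. -2. 94. 30. 93. -9.] F [-0.  -0.   0.6] w 0.0451
(418, array([0.5169184 , 0.34741316, 0.15815734]), np.float64(0.27073295624988086), np.float64(0.4514327386831481))
(416, array([0.51701951, 0.34613455, 0.15811035]), np.float64(0.27156744483813294), np.float64(0.45241613750948534))
(413, array([0.51705443, 0.34688868, 0.15835377]), np.float64(0.27084947957760813), np.float64(0.4524962033679482))
```

View pics/s6.png

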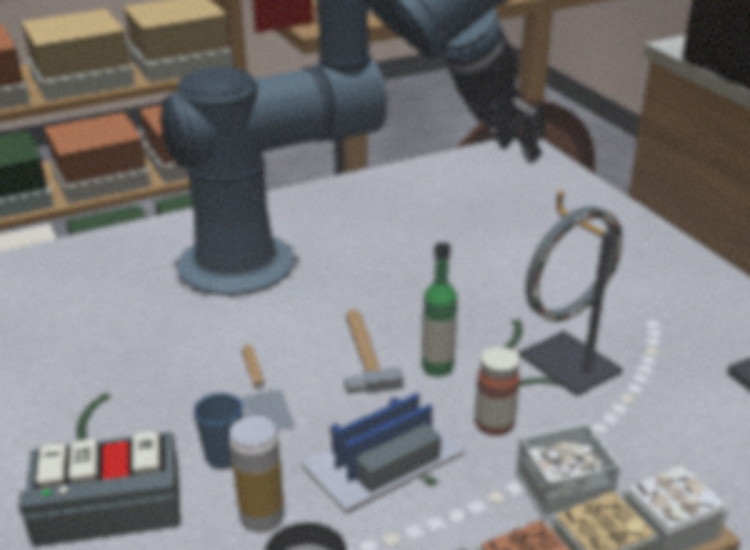

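The hoop hangs on the J-hook near (575,262), clear of the gripper, and nothing on the table looks disturbed. I'll wait a little longer for it to settle.

Call:
carry_out(
  plan=[
    {"linear": [0,0,0],"turn": [0,0,0]},
    {"linear": [0,0,0],"turn": [0,0,0]},
    {"linear": [0,0,0],"turn": [0,0,0]},
    {"linear": [0,0,0],"turn": [0,0,0]},
    {"linear": [0,0,0],"turn": [0,0,0]},
    {"linear": [0,0,0],"turn": [0,0,0]},
    {"linear": [0,0,0],"turn": [0,0,0]},
    {"linear": [0,0,0],"turn": [0,0,0]},
    {"linear": [0,0,0],"turn": [0,0,0]},
    {"linear": [0,0,0],"turn": [0,0,0]},
  ],
)

```text
clock: 17.7
tcp_pos: [0.5283, 0.239, 0.3862]
tool_rot: [[-0.138, 0.987, -0.079], [0.855, 0.159, 0.494], [0.5, -0.0, -0.866]]
contact_force: [-0.2, 0.4, 0.6]
gripper_width: 0.0451
grasp_force: 0.0
```

```bash
python3 -c "
from h import *
for i in range(8):
  p=cloud(eyes.camera('scene'));m=(abs(p[...,0]-.51)<.045)&(abs(p[...,1]-.361)<.12)&(p[...,2]>.07)&(p[...,2]<.235);print(p[m].mean(0).round(4))
print(hand_in())"
```

```text
[0.5167 0.3469 0.1585]
[0.5169 0.3469 0.158 ]
[0.5172 0.3471 0.1581]
[0.517 0.347 0.158]
[0.5169 0.3472 0.1587]
[0.5168 0.347  0.1587]
[0.5169 0.3468 0.1581]
[0.5168 0.3472 0.1579]
the job is handed in; nothing more can be done
None
```

The job is handed in, with no verdict returned: the red stop key was latched down first and the three white keys were up, and the hoop now hangs still on the J-hook, let go, with no other items visibly disturbed.

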